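# Rinse the travel tumblers

## Task

Rinse the used steel travel tumblers: slide the cover of the glass rinser fully open, then, going from the tallest tumbler to the shortest, press each one, still mouth down, squarely onto the middle of the rinser's sprung pad until the pad is fully down, keep it down for about a second, and stand it mouth down inside the white drying tray. When all of them are in the tray, slide the cover fully shut again, and leave everything else on the counter as it was.

Things in the scene. Friction and masses are not known exactly. Their poses are not given: they have to be found in the camera images.
- rinser: glass rinser: fixed dark steel box, 150 mm (its x) by 240 mm (its y), 50 mm tall, on the counter; origin under its centre. A rail 10 mm wide along each long side (inner faces 64 mm either side of the middle) rises to 72 mm. The sprung pad sits at its own -y end, the cover parks at its +y end. It stands at one of three places on the counter and is turned by up to 0.25 rad
- pad (a joint): downward travel of the sprung rinser pad, m: 0 = up, 0.012 = fully down at its stop. About 6 N to start it, 15 N to hold it fully down; it springs back
- pad_top (a point): centre of the top face of the round sprung pad (94 mm across, grey with dark spokes and a brass nozzle); it moves down with the pad. Pad up: 66 mm above the counter
- cover (a joint): travel of the rinser's sliding steel cover along the rinser's +y axis, m: 0 = fully shut (over the pad), 0.120 = fully open against its stop. About 2 N of friction; it stays where it is left. It is found shut or up to 25 mm open
- cover_grip (a point): point in the middle of the cover's black upright grip, 3 mm above its mid-height and 15 mm under its top; its axes are those of the rinser. The grip is 64 mm long along its x, 14 mm thick along its y (the sliding direction), rises 35 mm above the cover plate, top 113.5 mm above the counter. The cover plate is 148 by 112 mm, centred on the grip
- tray: drying tray: fixed white square tray, 280 x 280 mm, floor 6 mm thick, walls 6 mm thick and 18 mm high; origin under its centre, its axes along its sides
- tumbler_a: tallest of four steel travel tumblers (sometimes one of the four is absent), standing mouth down on the cork mat: 150 mm tall, the lower 66 mm is 84 mm wide, above a 12 mm shoulder the slim part is 60 mm wide up to the top; origin at the centre of its mouth (its lowest point), z up towards its closed end
- tumbler_b: second tallest of four steel travel tumblers (sometimes one of the four is absent), standing mouth down on the cork mat: 130 mm tall, the lower 54 mm is 84 mm wide, above a 12 mm shoulder the slim part is 60 mm wide up to the top; origin at the centre of its mouth (its lowest point), z up towards its closed end
- tumbler_c: second shortest of four steel travel tumblers (sometimes one of the four is absent), standing mouth down on the cork mat: 110 mm tall, the lower 42 mm is 84 mm wide, above a 12 mm shoulder the slim part is 60 mm wide up to the top; origin at the centre of its mouth (its lowest point), z up towards its closed end
- tumbler_d: shortest of four steel travel tumblers (sometimes one of the four is absent), standing mouth down on the cork mat: 90 mm tall, the lower 30 mm is 84 mm wide, above a 12 mm shoulder the slim part is 60 mm wide up to the top; origin at the centre of its mouth (its lowest point), z up towards its closed end
- ramekin: white ceramic ramekin, 64 mm wide, 50 mm tall; not part of the job, leave alone; origin under its centre
- oil: green glass bottle, 64 mm wide, 210 mm tall; not part of the job, leave alone; origin under its centre
- jar: amber jar with brass lid, 90 mm wide, 130 mm tall; not part of the job, leave alone; origin under its centre
- tub: white plastic tub with lid, 122 mm wide, 122 mm tall; not part of the job, leave alone; origin under its centre
- salt: small white salt pot, 44 mm wide, 42 mm tall, in the middle of the cork mat among the tumblers; not part of the job, leave alone; origin under its centre
- can: plain metal food can, 74 mm wide, 100 mm tall; not part of the job, leave alone; origin under its centre
- carton: cardboard carton, 70 x 110 x 140 mm tall; not part of the job, leave alone; origin under its centre
Things that resemble listed ones, but are neither listed nor needed, are in the scene too. What is shaped like the tumbler_c but red or turquoise is not meant.

How it is judged:
On the way, in this order (a step that is already met when the one before it is completed fails the run):
1. the rinser's cover is slid fully open (value of joint cover above 0.113 m), for 0.2 s.
2. the tallest tumbler, mouth down and centred, is held down on the rinser pad with the pad fully depressed (z of tumbler_a in the frame of rinser below 0.0555 m and distance between tumbler_a and pad_top below 0.018 m and angle between tumbler_a's own z axis and vertical below 0.15 rad), for 0.5 s.
3. the second tallest tumbler, mouth down and centred, is held down on the rinser pad with the pad fully depressed (z of tumbler_b in the frame of rinser below 0.0555 m and distance between tumbler_b and pad_top below 0.018 m and angle between tumbler_b's own z axis and vertical below 0.15 rad), for 0.5 s.
4. the second shortest tumbler, mouth down and centred, is held down on the rinser pad with the pad fully depressed (z of tumbler_c in the frame of rinser below 0.0555 m and distance between tumbler_c and pad_top below 0.018 m and angle between tumbler_c's own z axis and vertical below 0.15 rad), for 0.5 s.
5. the shortest tumbler, mouth down and centred, is held down on the rinser pad with the pad fully depressed (z of tumbler_d in the frame of rinser below 0.0555 m and distance between tumbler_d and pad_top below 0.018 m and angle between tumbler_d's own z axis and vertical below 0.15 rad), for 0.5 s.
At the end, for the whole second after the job is handed in: Every tumbler that is present stands mouth down and at rest flat on the tray's floor, wholly inside its walls (centre within 94 mm of the tray's centre along each side, tilt under 0.08 rad); the rinser's cover is shut to within 7 mm; the pad is up; nothing is held (value of joint cover below 0.007 m and value of joint pad below 0.002 m and x of tumbler_a in the frame of tray between -0.094 and 0.094 m and y of tumbler_a in the frame of tray between -0.094 and 0.094 m and z of each of tumbler_a, tumbler_b, tumbler_c, tumbler_d in the frame of tray below 0.012 m and angle between each of tumbler_a, tumbler_b, tumbler_c, tumbler_d's own z axis and vertical below 0.08 rad and linear speed of each of tumbler_a, tumbler_b, tumbler_c, tumbler_d below 0.02 m/s and x of tumbler_b in the frame of tray between -0.094 and 0.094 m and y of tumbler_b in the frame of tray between -0.094 and 0.094 m and x of tumbler_c in the frame of tray between -0.094 and 0.094 m and y of tumbler_c in the frame of tray between -0.094 and 0.094 m and x of tumbler_d in the frame of tray between -0.094 and 0.094 m and y of tumbler_d in the frame of tray between -0.094 and 0.094 m); the robot touches nothing.
It fails at once if something that is not part of the job is pushed more than 60 mm away (distance of any of ramekin, oil, jar, tub, salt, can, carton from where it was at the start of the episode above 0.06 m).
It fails at once if something that is not part of the job is knocked over (angle between any of ramekin, oil, jar, tub, salt, can, carton's own z axis and vertical above 0.6 rad).
Of tumbler_a, tumbler_b, tumbler_c, tumbler_d only 3 to 4 are there at a start; the rules pass over those that are not, and their reading is None.
At some moment in a run one of tumbler_a, tumbler_b, tumbler_c, tumbler_d may be knocked a few centimetres aside while the robot is not near it.
Once in a run the grip may slacken for a moment while it holds something.
It also fails if it takes over 210 s, if anything falls off the work surface, if the arm or the gripper's body presses on something with over 40 N, if the wrist force passes 120 N, or if a joint passes its speed limit or range.

## Robot

A 6-joint arm with a two-finger parallel gripper is mounted at the origin on the work surface. World frame = base frame: x ahead of the robot, y to its left, z up, the work surface at z = 0. Lengths are in m, angles in rad, forces in N, time in s.
With the tool pointing down it reaches from about 0.35 to 0.8 m from the base axis. Payload 7.3 kg.
Tool frame: the origin (TCP) lies midway between the tips of the shut fingers; the grasp point (between the pads) lies 19 mm behind it; z points along the fingers, y is the line along which they close (so a half turn about z gives the same grasp; the last joint's range is limited). The gripper opens to 85 mm and grips with 20 to 120 N. Pads are 22 mm wide; open, the fingers measure 114 mm over their backs; the gripper's body (76 mm by 85 mm) begins 54 mm behind the grasp point. The pads swing forward as they close: fully open they stand 13 mm farther back than shut.
Start: joints at [-0.146, 0.342, 1.524, -0, 1.275, -0.146], TCP at [0.525, 0, 0.231] pointing down, gripper open.
Joint ranges: [-2.53, 2.53], [-0.77, 2.02], [0.04, 2.7], [-1, 4.14], [0.28, 2.66], [-3.11, 3.11]. Speed limits (rad/s): [2.57, 2.57, 3.14, 3.14, 3.14, 3.14].

## Interface

Orientations are given as a rotation vector (axis times angle).
In Python, from plant import * gives the robot as it stands.
- The arm moves only by the tool play_rows, never from a script. Its argument "increments" is one flat list of numbers, 6 for each row, row after row: the shift along the tool's x, y, z in cm, then the turn, a rotation vector about the tool's x, y, z in rad. A call has 1 to 20 rows; each row is the pose to reach, as a shift and turn from the pose commanded when the call began, along the tool's axes at that moment; what a row does not reach only later rows make up. A row lasts 1/10 s, in which the tool goes at most 50 mm and 8.59 degrees, less where a joint would pass 70% of its speed; a pose out of reach is approached as far as the arm can. A call with a gripper value outside its range is refused whole. "claw" is the opening, from -1 (shut) to 1 (fully open), set as the call begins (left out, the last holds). The fingers move at their own pace and stop on an object; "force" is the grip in N (left out, the last holds). Time passes only in rows, so rows that repeat a pose let the fingers close. It gives the time, the measured TCP pose, the force, the opening and the grip force at its end, in the units of the state.
- observe(): the state, without advancing time (a new reading comes with each control period).
- read_camera(name): name is "scene" or "side" or "wrist"; returns a dict with "image" (384x512x3 uint8, red, green, blue), "mtx" (3x3 intrinsics, pixels), "cam_to_world" (4x4, takes a point from camera to world coordinates). Camera axes: x right, y up, looking along -z (the intrinsics and any distortion apply to the point x, -y, -z); pixel columns grow to the right and rows downward; lengths in m; the calibration is good to about 2 mm. A picture is of the moment at which its call begins. There is no depth.
- job_done(): hands the job in; it is judged then, once.
The state is a dict: "time_s": time; "joint_pos": joint angles; "dq": joint speeds; "tau": joint torques, N m; "eef_pos": TCP position; "ee_rot": TCP orientation; "wrist_force": force on the tool from outside, world axes, zero at the start; "ft_torque": the same for the moment, N m; "gripper_width": finger opening in m; "grip_force": force on a finger pad.
Only numpy, scipy, OpenCV 4.12 (cv2) and the standard library are available. Lean on these libraries where they do the work, as an engineer would, in place of code of your own. Each camera call takes 0.05 s, during which the arm holds its last target. There are 200 camera calls.

## Working session

There is one attempt and no reset: what is moved stays moved. The work goes in short steps, Python scripts to look and compute and a tool call to move; the robot and the scene stay as the last step left them, time stands still between calls to the robot, and variables do not carry over. Pictures are saved under pics/ and viewed, at most 14 in all, crops included, and the job is handed in when it is done.

Besides the shell and the picture viewer there is one more tool, called after ">>>" as name(argument=value, ...) on one line, values as JSON. play_rows: Moves the arm, as the interface text tells. Its arguments: {"type":"object","properties":{"increments":{"type":"array"},"claw":{"type":"number"},"force":{"type":"number"}},"required":["increments"]}

```bash
ls; mkdir -p pics; cat > h.py <<'E'
from plant import *
import numpy as np, cv2
from scipy.spatial.transform import Rotation as R
def shot(n,f=None):
    c=read_camera(n)
    if f: cv2.imwrite('pics/'+f,c['image'][:,:,::-1])
    return c
def ray(c,u,v):
    K=np.array(c['mtx']);T=np.array(c['cam_to_world'])
    d=np.linalg.inv(K)@[u,v,1.]; d=T[:3,:3]@[d[0],-d[1],-d[2]]
    return T[:3,3],d/np.linalg.norm(d)
def onz(c,u,v,z):
    o,d=ray(c,u,v); return o+d*(z-o[2])/d[2]
def tri(rays):
    A=0;b=0
    for o,d in rays:
        P=np.eye(3)-np.outer(d,d);A=A+P;b=b+P@o
    p=np.linalg.solve(A,b)
    return p,[np.linalg.norm((np.eye(3)-np.outer(d,d))@(p-o)) for o,d in rays]
def proj(c,p):
    T=np.linalg.inv(np.array(c['cam_to_world']));q=T[:3,:3]@p+T[:3,3]
    w=np.array(c['mtx'])@[q[0],-q[1],-q[2]]; return w[:2]/w[2]
E
python3 - <<'E'
from h import *
import pickle
a={n:shot(n) for n in('scene','side','wrist')}
pickle.dump(a,open('c0.pkl','wb'))
for n in('scene','side'):
    cv2.imwrite(f'pics/{n}0.png',cv2.resize(a[n]['image'][:,:,::-1],(800,600),interpolation=cv2.INTER_CUBIC))
    print(n,np.round(a[n]['mtx'],1).tolist(),np.round(a[n]['cam_to_world'],3).tolist())
cv2.imwrite('pics/wrist0.png',a['wrist']['image'][:,:,::-1])
print(np.round(a['wrist']['cam_to_world'],3).tolist())
print(observe())
E
```

```text
pics
scene [[363.4, 0.0, 257.2], [0.0, 363.4, 194.5], [0.0, 0.0, 1.0]] [[-0.844, -0.278, 0.458, 1.082], [0.536, -0.463, 0.706, 0.814], [0.016, 0.841, 0.54, 0.705], [0.0, 0.0, 0.0, 1.0]]
side [[430.5, 0.0, 260.6], [0.0, 430.5, 186.1], [0.0, 0.0, 1.0]] [[-0.841, 0.279, -0.464, -0.11], [-0.541, -0.454, 0.708, 0.973], [-0.013, 0.846, 0.532, 0.84], [0.0, 0.0, 0.0, 1.0]]
[[1.0, -0.0, 0.001, 0.524], [-0.0, 0.946, 0.323, 0.083], [-0.001, -0.323, 0.946, 0.373], [0.0, 0.0, 0.0, 1.0]]
{'time_s': 0.15, 'joint_pos': array([-1.45990240e-01,  3.42575769e-01,  1.52478530e+00,  9.82911013e-06,
        1.27540050e+00, -1.46009207e-01]), 'dq': array([-0.00025273,  0.00010317, -0.00263914, -0.00114941, -0.00090413,
       -0.00098807]), 'tau': array([ 1.24654900e-03, -4.33907533e+01, -2.46148127e+01, -9.02174702e-05,
        5.71925848e-03,  3.60333468e-05]), 'eef_pos': array([5.24705671e-01, 7.36393879e-05, 2.30783105e-01]), 'ee_rot': array([-2.22075623e+00, -2.22079198e+00,  1.08346469e-03]), 'wrist_force': array([ 0.62146644,  0.84946378, -0.31116183]), 'ft_torque': array([ 0.08034013, -0.01962149, -0.02235267]), 'grip_force': 0.0, 'gripper_width': 0.08481538693799281}
```

View pics/scene0.png

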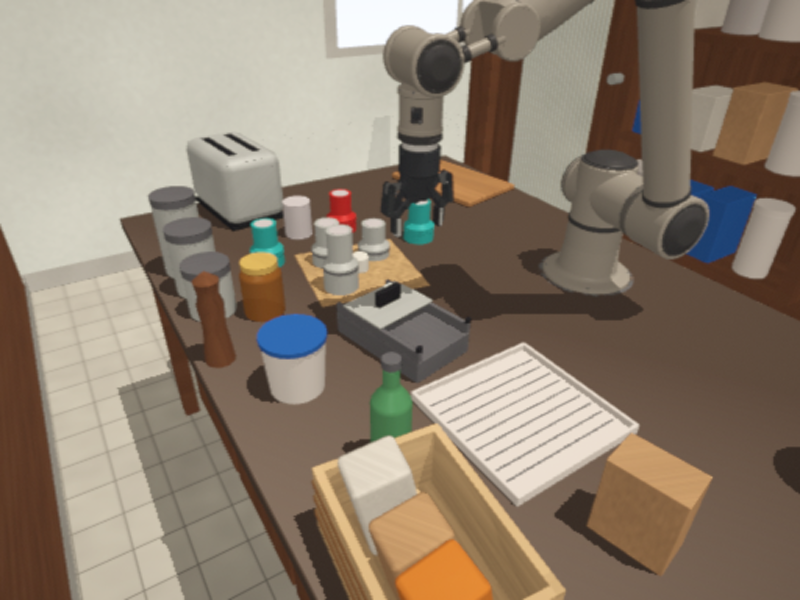

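View pics/side0.png

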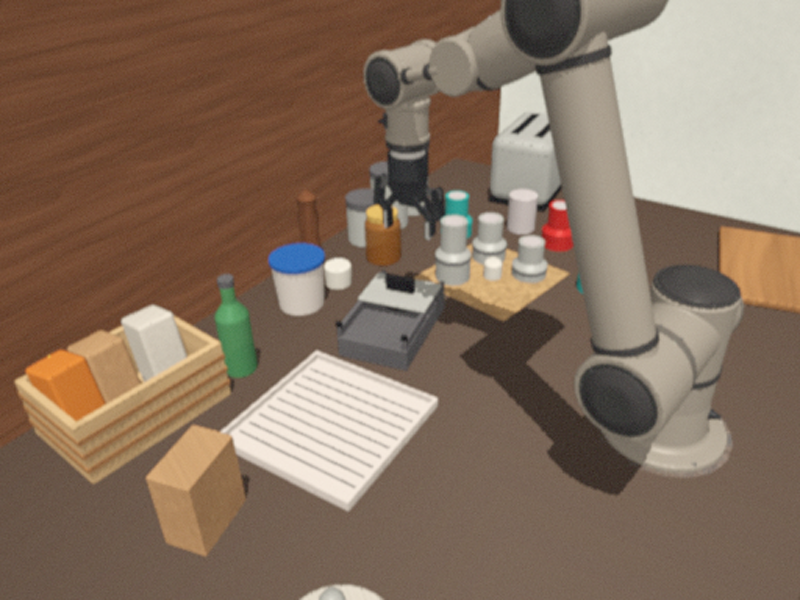

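View pics/wrist0.png

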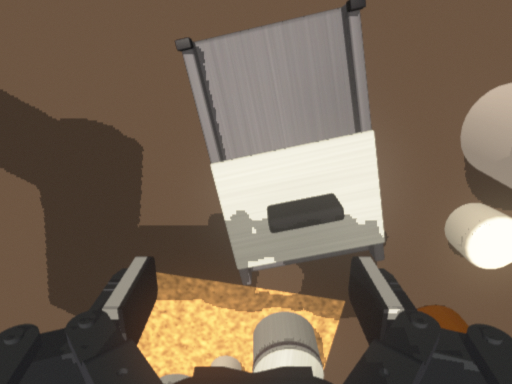

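The scene picture shows the mat at about (360,270) of 800x600. On it are three steel tumblers: the tall one at (340,260), then (326,243) and (373,240). The salt pot is at (360,262), the rinser at (405,330), its grip at (388,294) and the tray at (525,420).

In the side picture the tumblers are at (454,250), (490,238) and (530,258), the grip at (400,284) and the tray at (330,425). The wrist picture has the rinser at its centre, with the grip at (305,212).

Lookalikes (scene pixels): turquoise (265,243) and (418,222), red (340,208), white cup (297,217) and the canister row at the left. None of them is bare steel on the mat.

Next is one close crop from both views.

```bash
python3 - <<'E'
from h import *
import pickle
a=pickle.load(open('c0.pkl','rb'))
f=lambda n,x,y,w,h:cv2.resize(a[n]['image'][y:y+h,x:x+w,::-1],(w*5,h*5),interpolation=cv2.INTER_CUBIC)
im=np.hstack([f('scene',190,130,80,120),f('side',265,130,80,120)])
for k in range(0,600,50):
    cv2.line(im,(0,k),(6,k),(0,255,0),1);cv2.line(im,(400,k),(406,k),(0,255,0),1)
for k in range(0,800,50): cv2.line(im,(k,0),(k,6),(0,255,0),1)
cv2.imwrite('pics/crop1.png',im)
E
```

```text
(no output)
```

View pics/crop1.png

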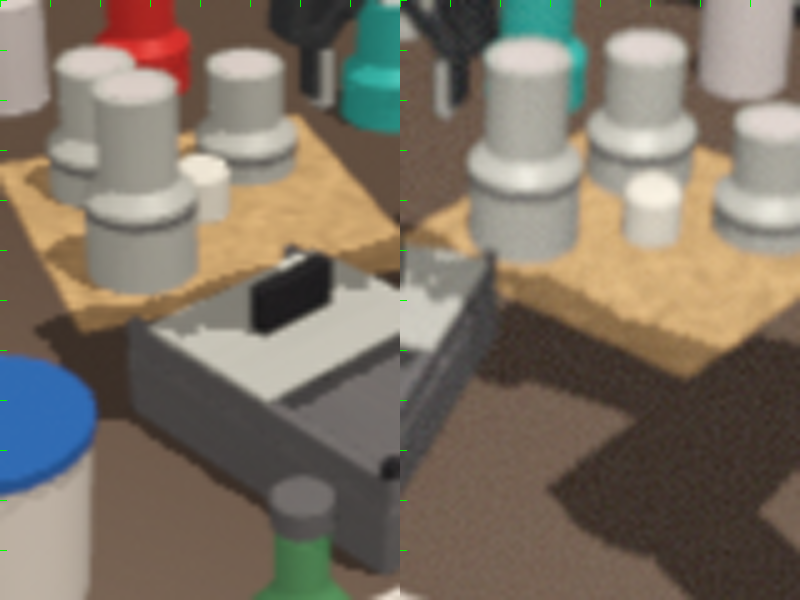

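The crop shows the three bare-steel tumblers on the mat. Their top centres in crop pixels are: first, scene (135,86) and side (527,56); second, (95,62) and (646,47); third, (246,65) and (770,121). The salt pot is at (204,168) and (653,190), and the grip's top is at (290,275).

```bash
python3 - <<'E'
from h import *
import pickle
a=pickle.load(open('c0.pkl','rb'))
S=lambda X,Y:(190+(X+.5)/5-.5,130+(Y+.5)/5-.5)
D=lambda X,Y:(265+(X-400+.5)/5-.5,130+(Y+.5)/5-.5)
for n,s,d in[('1',(135,86),(527,56)),('2',(95,62),(646,47)),('3',(246,65),(770,121)),('salt',(204,168),(653,190))]:
    p,e=tri([ray(a['scene'],*S(*s)),ray(a['side'],*D(*d))]);print(n,p.round(3),np.round(e,4))
# tray corners from scene & side (800px)
q=lambda x,y:((x+.5)/1.5625-.5,(y+.5)/1.5625-.5)
for s,d in[((524,345),(320,353)),((636,426),(437,404)),((519,501),(348,500)),((413,394),(226,431))]:
    print('tray',onz(a['scene'],*q(*s),.018)[:2].round(3))
    print('   side',onz(a['side'],*q(*d),.018)[:2].round(3))
w=a['wrist']
for u,v in[(269,208),(341,197),(344,213),(271,230)]: print('grip',onz(w,u,v,.1135)[:2].round(4))
for u,v in[(212,163),(374,133),(384,242),(237,268)]: print('cover',onz(w,u,v,.0785)[:2].round(4))
for o,sp,sd in[('tub',(293,335),(297,257)),('oil',(391,358),(225,280)),('jar',(261,262),(382,214)),('carton',None,None)]:
    if sp: print(o,tri([ray(a['scene'],*q(*sp)),ray(a['side'],*q(*sd))]))
E
```

```text
1 [ 0.565 -0.254  0.151] [0.0023 0.0023]
2 [ 0.534 -0.387  0.11 ] [0.0025 0.0025]
3 [ 0.416 -0.356  0.092] [0.0025 0.0025]
salt [ 0.483 -0.306  0.039] [0.0019 0.0019]
tray [0.369 0.172]
   side [0.63  0.167]
tray [0.364 0.443]
   side [0.353 0.174]
tray [0.638 0.453]
   side [0.358 0.435]
tray [0.642 0.178]
   side [0.628 0.427]
grip [ 0.5373 -0.0221]
grip [ 0.5959 -0.0124]
grip [ 0.5996 -0.0265]
grip [ 0.5393 -0.0421]
cover [0.4874 0.0072]
cover [0.6293 0.0341]
cover [ 0.6512 -0.0716]
cover [ 0.5081 -0.1007]
tub (array([0.80029994, 0.02607049, 0.11772651]), [np.float64(0.0034357912048166286), np.float64(0.003435791204816639)])
oil (array([0.74771309, 0.27268474, 0.2063749 ]), [np.float64(0.00017233063960046767), np.float64(0.00017233063960032366)])
jar (array([ 0.75693121, -0.24166958,  0.12493661]), [np.float64(0.0012763453465904258), np.float64(0.0012763453465904461)])
```

Measured tops are 151, 110 and 92 mm, so these are a (0.565,-0.254), c (0.534,-0.387) and d (0.416,-0.356). Tumbler b is absent. The salt pot's height (39 mm) agrees with its given 42 mm. The cover's centre is at about (0.569,-0.033) with yaw about 0.195. I now move above the grip, turned to close along the rinser's y.

>>> play_rows(increments=[-3.3, 4.4, 4, 0, 0, 1.376, -3.3, 4.4, 4, 0, 0, 1.376, -3.3, 4.4, 4, 0, 0, 1.376, -3.3, 4.4, 4, 0, 0, 1.376, -3.3, 4.4, 4, 0, 0, 1.376, -3.3, 4.4, 4, 0, 0, 1.376, -3.3, 4.4, 4, 0, 0, 1.376, -3.3, 4.4, 4, 0, 0, 1.376, -3.3, 4.4, 4, 0, 0, 1.376, -3.3, 4.4, 4, 0, 0, 1.376, -3.3, 4.4, 4, 0, 0, 1.376, -3.3, 4.4, 4, 0, 0, 1.376, -3.3, 4.4, 4, 0, 0, 1.376, -3.3, 4.4, 4, 0, 0, 1.376], claw=1, force=60)

```text
time_s: 1.55
eef_pos: [0.569, -0.033, 0.1913]
ee_rot: [3.127, 0.307, 0.0]
wrist_force: [-0.5, 0.3, 0.3]
gripper_width: 0.0855
grip_force: 0.0
```

```bash
python3 - <<'E'
from h import *
import pickle
a={n:shot(n) for n in('wrist','scene','side')}
pickle.dump(a,open('c1.pkl','wb'))
im=np.hstack([cv2.resize(a['wrist']['image'],(400,300),interpolation=cv2.INTER_AREA)]+[cv2.resize(a['scene']['image'][130:220,160:280],(400,300),interpolation=cv2.INTER_CUBIC)])
cv2.imwrite('pics/w1.png',im[:,:,::-1])
s=observe();print(s['eef_pos'].round(4),R.from_rotvec(s['ee_rot']).as_matrix().round(3).tolist(),s['time_s'])
E
```

```text
[ 0.569  -0.0329  0.1913] [[0.981, 0.194, 0.0], [0.194, -0.981, 0.0], [0.0, -0.0, -1.0]] 1.7
```

View pics/w1.png

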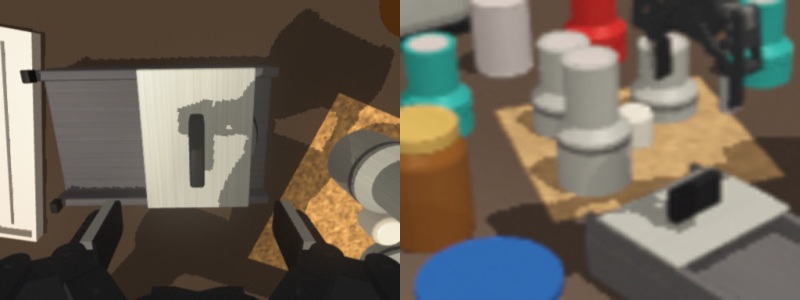

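The wrist half shows the cover with corners at about (137,70), (256,69), (252,205) and (148,208). The grip runs from (190,114) to (204,187), with its axis upright, so the yaw is right. A sliver of the well shows at the right, so the cover is slightly open.

```bash
python3 - <<'E'
from h import *
import pickle
a=pickle.load(open('c1.pkl','rb'));w=a['wrist']
q=lambda x,y:((x+.5)*1.28-.5,(y+.5)*1.28-.5)
s=np.array([onz(w,*q(*p),.0785)[:2] for p in[(137,70),(256,69),(252,205),(148,208)]]);print(s.round(4),s.mean(0).round(4))
print(w['cam_to_world'][:3,3].round(3))
# grip: predicted outline for centre guess
th=.195;X=np.array([np.cos(th),np.sin(th),0]);Y=np.array([-np.sin(th),np.cos(th),0])
for C in[(.569,-.033)]:
  for z in(.0785,.1135):
    print(z,[(proj(w,np.array([*C,z])+sx*.032*X+sy*.007*Y)/1.28).round(0).tolist() for sx in(-1,1) for sy in(-1,1)])
# rails ends, top z .072: 
s=np.array([onz(w,*q(*p),.072)[:2] for p in[(30,70),(275,69),(266,201),(57,200)]]);print(s.round(4),s.mean(0).round(4))
# tray edge
for p in[(40,31),(38,240)]: print(onz(w,*q(*p),.018)[:2].round(3))
E
```

```text
[[ 0.6288  0.035 ]
 [ 0.6511 -0.0729]
 [ 0.5114 -0.1065]
 [ 0.4854  0.0053]] [ 0.5692 -0.0348]
[ 0.65  -0.018  0.334]
0.0785 [[203.0, 173.0], [190.0, 173.0], [204.0, 113.0], [189.0, 113.0]]
0.1135 [[204.0, 188.0], [189.0, 188.0], [205.0, 121.0], [188.0, 121.0]]
[[ 0.6085  0.1361]
 [ 0.6546 -0.092 ]
 [ 0.5159 -0.1229]
 [ 0.4716  0.1073]] [0.5627 0.0071]
[0.644 0.157]
[0.364 0.158]
```

The predicted grip outline matches the picture to about a pixel. Descend and close on it.

>>> play_rows(increments=[0, 0, 3.5, 0, 0, 0, 0, 0, 7, 0, 0, 0, 0, 0, 9, 0, 0, 0, 0, 0, 10.4, 0, 0, 0, 0, 0, 10.4, 0, 0, 0, 0, 0, 10.4, 0, 0, 0])

```text
time_s: 2.3
eef_pos: [0.5693, -0.033, 0.0877]
ee_rot: [3.127, 0.306, 0.0]
wrist_force: [-0.3, 0.2, -0.1]
gripper_width: 0.0855
grip_force: 0.0
```

>>> play_rows(increments=[0, 0, 0, 0, 0, 0, 0, 0, 0, 0, 0, 0, 0, 0, 0, 0, 0, 0, 0, 0, 0, 0, 0, 0, 0, 0, 0, 0, 0, 0, 0, 0, 0, 0, 0, 0, 0, 0, 0, 0, 0, 0, 0, 0, 0, 0, 0, 0, 0, 0, 0, 0, 0, 0, 0, 0, 0, 0, 0, 0], claw=-1, force=60)

```text
time_s: 3.3
eef_pos: [0.5691, -0.033, 0.0878]
ee_rot: [3.126, 0.306, 0.001]
wrist_force: [-1.2, -0.1, 5.3]
gripper_width: 0.0126
grip_force: 59.4
```

>>> play_rows(increments=[0, -1, -0.1, 0, 0, 0, 0, -2.5, -0.1, 0, 0, 0, 0, -4, -0.1, 0, 0, 0, 0, -5.5, -0.1, 0, 0, 0, 0, -7, -0.1, 0, 0, 0, 0, -8, -0.1, 0, 0, 0, 0, -9, -0.1, 0, 0, 0, 0, -9.5, -0.1, 0, 0, 0, 0, -9.5, -0.1, 0, 0, 0])

```text
time_s: 4.2
eef_pos: [0.5488, 0.0621, 0.0878]
ee_rot: [-3.125, -0.307, 0.005]
wrist_force: [-5.9, 0.3, -2.0]
gripper_width: 0.0129
grip_force: 59.1
```

>>> play_rows(increments=[0, -0.3, 0, 0, 0, 0, 0, -0.6, 0, 0, 0, 0, 0, -0.9, 0, 0, 0, 0, 0, -0.9, 0, 0, 0, 0])

```text
time_s: 4.6
eef_pos: [0.548, 0.066, 0.0878]
ee_rot: [3.121, 0.306, -0.004]
wrist_force: [-3.4, -20.9, -4.5]
gripper_width: 0.0128
grip_force: 59.5
```

The cover is against its stop (21 N). Release, lift and look at the pad and cover.

>>> play_rows(increments=[0, 0.2, 0, 0, 0, 0, 0, 0.2, 0, 0, 0, 0, 0, 0.2, 0, 0, 0, 0, 0, 0.2, 0, 0, 0, 0, 0, 0.2, 0, 0, 0, 0], claw=1)

```text
time_s: 5.1
eef_pos: [0.5494, 0.0676, 0.0885]
ee_rot: [-3.126, -0.306, -0.001]
wrist_force: [0.1, 0.2, 0.3]
gripper_width: 0.0835
grip_force: 0.0
```

>>> play_rows(increments=[0, 0, -3, 0, 0, 0, 0, 0, -7, 0, 0, 0, 0, 2, -11, 0, 0, 0, 0, 7, -14, 0, 0, 0, 0, 12, -14, 0, 0, 0, 0, 15, -14, 0, 0, 0, 0, 15, -14, 0, 0, 0, 0, 15, -14, 0, 0, 0])

```text
time_s: 5.9
eef_pos: [0.5782, -0.0805, 0.2281]
ee_rot: [-3.126, -0.303, 0.0]
wrist_force: [-1.2, 0.9, 0.7]
gripper_width: 0.0851
grip_force: 0.0
```

```bash
python3 - <<'E'
from h import *
import pickle
a={n:shot(n) for n in('wrist','scene','side')}
pickle.dump(a,open('c2.pkl','wb'))
cv2.imwrite('pics/w2.png',a['wrist']['image'][:,:,::-1])
s=observe();print(s['eef_pos'].round(4),s['time_s'])
w=a['wrist']
for n,p in dict(pad=(.5713,-.0517,.066),a=(.565,-.254,.150),c=(.534,-.387,.110),d=(.416,-.356,.09),salt=(.483,-.306,.042)).items(): print(n,proj(w,np.array(p)).round(0))
E
```

```text
[ 0.5781 -0.0787  0.2282] 6.05
pad [220. 169.]
a [479. 258.]
c [575. 290.]
d [477. 366.]
salt [432. 280.]
```

View pics/w2.png

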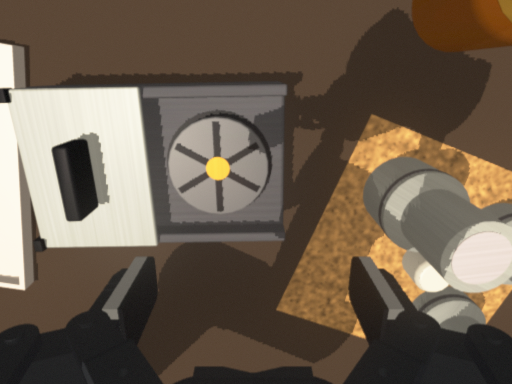

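The wrist picture shows the pad with its nozzle at (218,168) and disc centre at about (219,164). The cover is fully open at the left, the top of tumbler a is at (482,258) and the salt pot at (430,272). All are within a few pixels of prediction.

```bash
python3 - <<'E'
from h import *
import pickle
a=pickle.load(open('c2.pkl','rb'));w=a['wrist'];a1=pickle.load(open('c0.pkl','rb'))
print('noz',onz(w,218,168,.066).round(4),'disc',onz(w,219,164,.066).round(4))
r=[onz(w,u,v,.072)[:2] for u,v in[(144,86),(286,85),(284,242),(160,246)]];print(np.round(r,4),(r[1]+r[2])/2)
print('a z.15',onz(w,482,258,.150).round(4))
S=lambda X,Y:(190+(X+.5)/5-.5,130+(Y+.5)/5-.5)
D=lambda X,Y:(265+(X-400+.5)/5-.5,130+(Y+.5)/5-.5)
print(tri([ray(w,482,258),ray(a1['scene'],*S(135,86)),ray(a1['side'],*D(527,56))]))
q=lambda x,y:((x+.5)/1.5625-.5,(y+.5)/1.5625-.5)
for n,s,d in[('tq1',(265,226),(457,197)),('red',(340,195),(560,207)),('cup',(297,202),(522,195))]: print(n,tri([ray(a1['scene'],*q(*s)),ray(a1['side'],*q(*d))])[0].round(3))
# tray edges seen from wrist
print('tray',onz(w,18,45,.018)[:2],onz(w,30,286,.018)[:2])
E
```

```text
noz [ 0.572  -0.0495  0.066 ] disc [ 0.576  -0.0498  0.066 ]
[[ 0.6324  0.0229]
 [ 0.6562 -0.0945]
 [ 0.5118 -0.1255]
 [ 0.484  -0.0062]] [ 0.58398778 -0.10999326]
a z.15 [ 0.5656 -0.2563  0.15  ]
(array([ 0.56528548, -0.25523148,  0.15021408]), [np.float64(0.0008347288101488467), np.float64(0.002675115988131878), np.float64(0.0020162442379306504)])
tq1 [ 0.668 -0.458  0.104]
red [ 0.416 -0.542  0.104]
cup [ 0.534 -0.571  0.099]
tray [0.6421109  0.16100213] [0.36733132 0.15443803]
```

Pad (0.572,-0.050); tumbler a (0.565,-0.255). Move over a and descend with fingers open.

>>> play_rows(increments=[-1.5, 4, 0, 0, 0, 0, -2.5, 8.5, 0, 0, 0, 0, -3.8, 13, 0, 0, 0, 0, -4.7, 16, 0, 0, 0, 0, -4.7, 17, 0, 0, 0, 0, -4.7, 17, 0, 0, 0, 0, -4.7, 17, 2, 0, 0, 0, -4.7, 17, 5, 0, 0, 0, -4.7, 17, 8, 0, 0, 0, -4.7, 17, 10.5, 0, 0, 0, -4.7, 17, 12.2, 0, 0, 0, -4.7, 17, 12.2, 0, 0, 0, -4.7, 17, 12.2, 0, 0, 0])

```text
time_s: 7.35
eef_pos: [0.5658, -0.2543, 0.1069]
ee_rot: [-3.126, -0.309, -0.001]
wrist_force: [0.2, -0.7, 1.1]
gripper_width: 0.0854
grip_force: 0.0
```

```bash
cat >> h.py <<'E'
def to(p,yaw=None):
    s=observe();M=R.from_rotvec(s['ee_rot']).as_matrix()
    print('t',round(s['time_s'],2),'tcp',s['eef_pos'].round(4),'w',round(s['gripper_width'],4),'delta cm',(M.T@(np.array(p)-s['eef_pos'])*100).round(2),'yaw y',round(np.arctan2(M[1,1],M[0,1]),3))
E
python3 - <<'E'
from h import *
import pickle
to((.565,-.255,.106))
a={n:shot(n) for n in('scene','side')};pickle.dump(a,open('c3.pkl','wb'))
f=lambda n,x,y,w,h:cv2.resize(a[n]['image'][y:y+h,x:x+w,::-1],(400,400),interpolation=cv2.INTER_CUBIC)
cv2.imwrite('pics/c3.png',np.hstack([f('scene',180,110,100,100),f('side',260,100,100,100)]))
E
```

```text
t 7.35 tcp [ 0.5658 -0.2543  0.1069] w 0.0854 delta cm [-0.09  0.05  0.09] yaw y -1.374
```

View pics/c3.png

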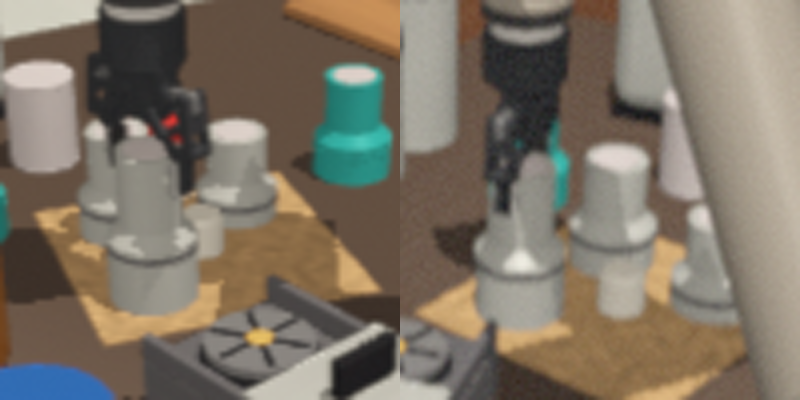

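The crop shows a's top between the fingers, at scene crop (145,150) and side (535,165). Tumblers c, d and the salt pot are untouched. Close and lift.

>>> play_rows(increments=[0, 0, 0, 0, 0, 0, 0, 0, 0, 0, 0, 0, 0, 0, 0, 0, 0, 0, 0, 0, 0, 0, 0, 0, 0, 0, 0, 0, 0, 0, 0, 0, 0, 0, 0, 0, 0, 0, 0, 0, 0, 0, 0, 0, 0, 0, 0, 0], claw=-1, force=80)

```text
time_s: 8.25
eef_pos: [0.5657, -0.2559, 0.1077]
ee_rot: [3.126, 0.305, 0.003]
wrist_force: [-1.1, 2.0, 5.9]
gripper_width: 0.0584
grip_force: 85.6
```

>>> play_rows(increments=[0, 0, -2, 0, 0, 0, 0, 0, -5, 0, 0, 0, 0, 0, -9, 0, 0, 0, 0, 0, -12, 0, 0, 0, 0, 0, -12, 0, 0, 0])

```text
time_s: 8.75
eef_pos: [0.5668, -0.2571, 0.2309]
ee_rot: [3.121, 0.305, 0.011]
wrist_force: [0.8, -1.4, -3.7]
gripper_width: 0.0584
grip_force: 87.4
```

```bash
python3 - <<'E'
from h import *
to((.572,-.050,.195))
E
```

```text
t 8.75 tcp [ 0.5668 -0.2571  0.2309] w 0.0584 delta cm [  4.5  -20.24   3.5 ] yaw y -1.376
```

>>> play_rows(increments=[0.8, -3.5, 0, 0, 0, 0, 1.7, -7.5, 0, 0, 0, 0, 2.6, -11.5, 0, 0, 0, 0, 3.5, -15.5, 0, 0, 0, 0, 4.2, -18.5, 0, 0, 0, 0, 4.5, -20.2, 0, 0, 0, 0, 4.5, -20.2, 0, 0, 0, 0, 4.5, -20.2, 1.5, 0, 0, 0, 4.5, -20.2, 3, 0, 0, 0, 4.5, -20.2, 4.5, 0, 0, 0, 4.5, -20.2, 5.2, 0, 0, 0, 4.5, -20.2, 5.2, 0, 0, 0])

```text
time_s: 9.95
eef_pos: [0.5694, -0.0502, 0.1735]
ee_rot: [3.127, 0.304, -0.004]
wrist_force: [-3.1, 0.3, 2.0]
gripper_width: 0.0588
grip_force: 88.8
```

```bash
python3 - <<'E'
from h import *
import pickle
to((.572,-.050,.158))
a={n:shot(n) for n in('scene','side')};pickle.dump(a,open('c4.pkl','wb'))
f=lambda n,x,y,w,h:cv2.resize(a[n]['image'][y:y+h,x:x+w,::-1],(400,400),interpolation=cv2.INTER_CUBIC)
cv2.imwrite('pics/c4.png',np.hstack([f('scene',200,130,100,100),f('side',200,120,100,100)]))
E
```

```text
t 9.95 tcp [ 0.5694 -0.0502  0.1735] w 0.0588 delta cm [0.26 0.03 1.55] yaw y -1.377
```

View pics/c4.png

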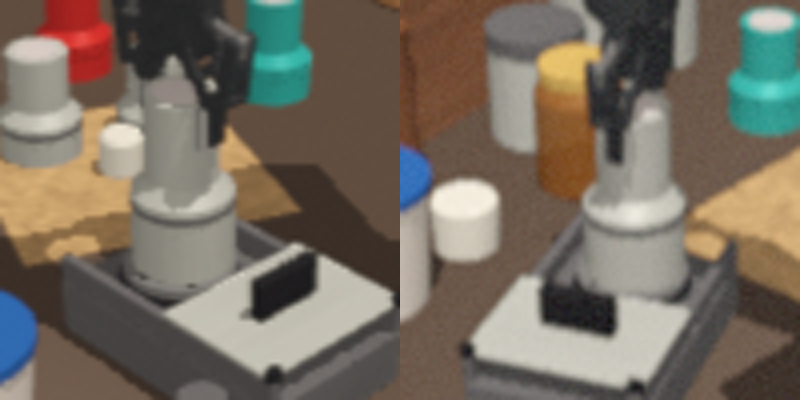

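The crop shows tumbler a upright and centred on the pad, just touching. Press gradually.

>>> play_rows(increments=[0, 0, 0.4, 0, 0, 0, 0, 0, 0.8, 0, 0, 0, 0, 0, 1.2, 0, 0, 0, 0, 0, 1.2, 0, 0, 0, 0, 0, 1.2, 0, 0, 0])

```text
time_s: 10.55
eef_pos: [0.5712, -0.0495, 0.1641]
ee_rot: [3.125, 0.306, 0.006]
wrist_force: [-1.8, -0.8, 8.4]
gripper_width: 0.0584
grip_force: 89.3
```

>>> play_rows(increments=[0, 0, 0.3, 0, 0, 0, 0, 0, 0.5, 0, 0, 0, 0, 0, 0.5, 0, 0, 0])

```text
time_s: 10.85
eef_pos: [0.5716, -0.0494, 0.1615]
ee_rot: [3.124, 0.306, 0.009]
wrist_force: [-5.5, 1.0, 23.0]
gripper_width: 0.0586
grip_force: 91.2
```

>>> play_rows(increments=[0, 0, 0.2, 0, 0, 0, 0, 0, 0.2, 0, 0, 0, 0, 0, 0.2, 0, 0, 0, 0, 0, 0.2, 0, 0, 0, 0, 0, 0.2, 0, 0, 0, 0, 0, 0.2, 0, 0, 0, 0, 0, 0.2, 0, 0, 0, 0, 0, 0.2, 0, 0, 0, 0, 0, 0.2, 0, 0, 0, 0, 0, 0.2, 0, 0, 0, 0, 0, 0.2, 0, 0, 0, 0, 0, 0.2, 0, 0, 0])

```text
time_s: 12.05
eef_pos: [0.5719, -0.0493, 0.1614]
ee_rot: [3.124, 0.306, 0.012]
wrist_force: [-9.7, 1.1, 33.9]
gripper_width: 0.0581
grip_force: 92.4
```

```bash
python3 - <<'E'
from h import *
import pickle
to((.572,-.050,.162))
a={n:shot(n) for n in('scene','side','wrist')};pickle.dump(a,open('c4.pkl','wb'))
f=lambda n,x,y,w,h:cv2.resize(a[n]['image'][y:y+h,x:x+w,::-1],(400,400),interpolation=cv2.INTER_CUBIC)
cv2.imwrite('pics/c5.png',np.hstack([f('scene',200,130,100,100),f('side',200,120,100,100)]))
E
```

```text
t 12.05 tcp [ 0.5719 -0.0493  0.1614] w 0.0581 delta cm [-0.    0.07 -0.06] yaw y -1.376
```

View pics/c5.png

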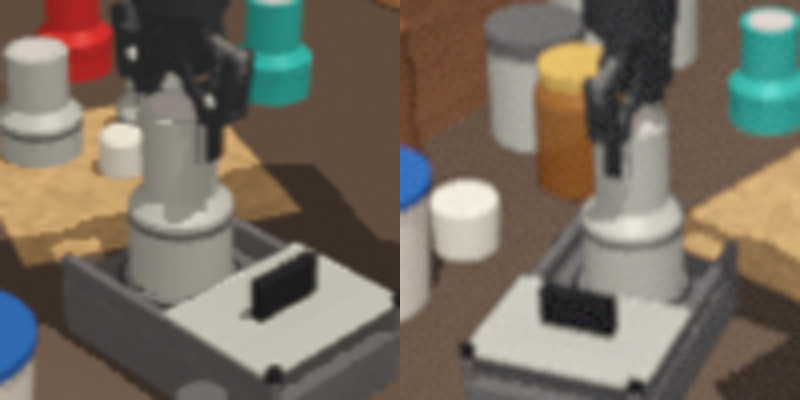

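The crop shows a lower by the pad travel, upright and centred. The TCP fell 12 mm from contact and then stopped while the force rose to 34 N, so the pad is fully down; it was held over 1 s. Lift and carry to the tray.

>>> play_rows(increments=[0, 0, -1, 0, 0, 0, 0, 0, -3, 0, 0, 0, 0, 0, -6, 0, 0, 0, 0, 0, -9, 0, 0, 0, 0.2, -2, -10, 0, 0, 0, 0.8, -5, -10, 0, 0, 0, 1.4, -9, -10, 0, 0, 0, 2, -13, -10, 0, 0, 0, 2.6, -17, -10, 0, 0, 0, 3.3, -21, -10, 0, 0, 0, 3.9, -25, -10, 0, 0, 0, 4.5, -29, -10, 0, 0, 0, 5.1, -33, -10, 0, 0, 0, 5.7, -37, -10, 0, 0, 0, 6.1, -39.5, -10, 0, 0, 0, 6.3, -40.5, -10, 0, 0, 0, 6.3, -40.5, -10, 0, 0, 0])

```text
time_s: 13.9
eef_pos: [0.553, 0.3616, 0.2542]
ee_rot: [3.126, 0.309, -0.002]
wrist_force: [-0.3, 0.3, -4.2]
gripper_width: 0.0584
grip_force: 88.1
```

```bash
python3 - <<'E'
from h import *
import pickle
to((.555,.36,.115))
a={n:shot(n) for n in('scene','side')};pickle.dump(a,open('c5.pkl','wb'))
cv2.imwrite('pics/c6.png',cv2.resize(a['scene']['image'][:,:,::-1],(800,600),interpolation=cv2.INTER_CUBIC))
E
```

```text
t 13.9 tcp [0.553  0.3616 0.2542] w 0.0584 delta cm [ 0.18  0.19 13.92] yaw y -1.374
```

View pics/c6.png

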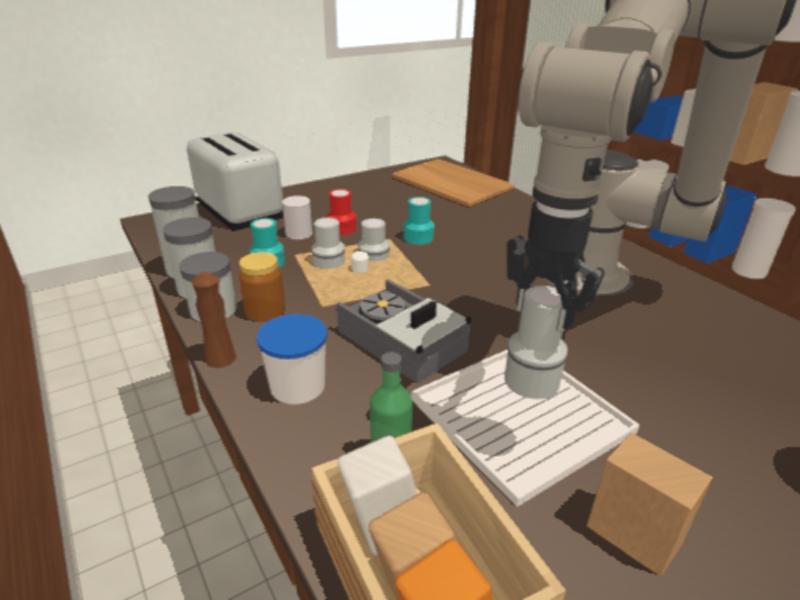

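The picture shows a held upright over the tray. Tumblers c (326,243) and d (373,240) are unmoved on the mat, and the cover is open. Lower it.

>>> play_rows(increments=[0.1, 0.1, 3, 0, 0, 0, 0.1, 0.1, 7, 0, 0, 0, 0.1, 0.1, 11, 0, 0, 0, 0.1, 0.1, 12.8, 0, 0, 0, 0.1, 0.1, 13.6, 0, 0, 0, 0.1, 0.1, 13.8, 0, 0, 0, 0.1, 0.1, 13.8, 0, 0, 0])

```text
time_s: 14.7
eef_pos: [0.5558, 0.3593, 0.1187]
ee_rot: [-3.126, -0.304, -0.003]
wrist_force: [0.4, -0.1, -4.5]
gripper_width: 0.0583
grip_force: 88.3
```

>>> play_rows(increments=[0, 0, 0.3, 0, 0, 0, 0, 0, 0.5, 0, 0, 0, 0, 0, 0.5, 0, 0, 0])

```text
time_s: 15.0
eef_pos: [0.5554, 0.36, 0.1138]
ee_rot: [-3.126, -0.306, -0.004]
wrist_force: [-0.5, -0.8, 1.9]
gripper_width: 0.0585
grip_force: 88.4
```

Contact. Release, lift and look at the mat on the way back.

>>> play_rows(increments=[0, 0, 0, 0, 0, 0, 0, 0, 0, 0, 0, 0, 0, 0, 0, 0, 0, 0, 0, 0, 0, 0, 0, 0, 0, 0, 0, 0, 0, 0], claw=1)

```text
time_s: 15.5
eef_pos: [0.5547, 0.3597, 0.1123]
ee_rot: [3.127, 0.306, 0.0]
wrist_force: [0.0, -0.9, 0.6]
gripper_width: 0.0854
grip_force: 0.0
```

>>> play_rows(increments=[0, 0, -3, 0, 0, 0, 0, 0, -7, 0, 0, 0, 0, 0, -11, 0, 0, 0, -0.5, 4, -14, 0, 0, 0, -1.5, 8.5, -14, 0, 0, 0, -2.5, 13, -14, 0, 0, 0, -3.5, 17.5, -14, 0, 0, 0, -4.5, 22, -14, 0, 0, 0, -5.5, 26.5, -14, 0, 0, 0, -6.5, 31, -14, 0, 0, 0, -7.5, 35.5, -14, 0, 0, 0, -8.5, 40, -14, 0, 0, 0, -9, 44.5, -14, 0, 0, 0, -9.5, 49, -14, 0, 0, 0, -10, 53, -14, 0, 0, 0, -11, 57, -14, 0, 0, 0, -11, 57, -14, 0, 0, 0, -11, 57, -14, 0, 0, 0])

```text
time_s: 17.3
eef_pos: [0.5568, -0.2215, 0.252]
ee_rot: [-3.126, -0.302, 0.001]
wrist_force: [-0.5, 0.7, -0.5]
gripper_width: 0.0853
grip_force: 0.0
```

```bash
python3 - <<'E'
from h import *
import pickle
to((.534,-.387,.07))
a={n:shot(n) for n in('wrist','scene','side')};pickle.dump(a,open('c7.pkl','wb'))
A=cv2.resize(a['wrist']['image'],(400,300),interpolation=cv2.INTER_AREA)
B=cv2.resize(a['scene']['image'][140:200,180:260],(400,300),interpolation=cv2.INTER_CUBIC)
C=cv2.resize(a['side']['image'][130:190,290:370],(400,300),interpolation=cv2.INTER_CUBIC)
D=cv2.resize(a['scene']['image'][195:330,250:430],(400,300),interpolation=cv2.INTER_CUBIC)
cv2.imwrite('pics/c7.png',np.vstack([np.hstack([A,D]),np.hstack([B,C])])[:,:,::-1])
for n,p in dict(c=(.534,-.387,.110),d=(.416,-.356,.09)).items(): print(n,proj(a['wrist'],np.array(p)).round(0)/1.28)
E
```

```text
t 17.3 tcp [ 0.5568 -0.2215  0.252 ] w 0.0853 delta cm [-5.4  15.82 18.19] yaw y -1.378
c [330.46875 179.6875 ]
d [272.65625 245.3125 ]
```

View pics/c7.png

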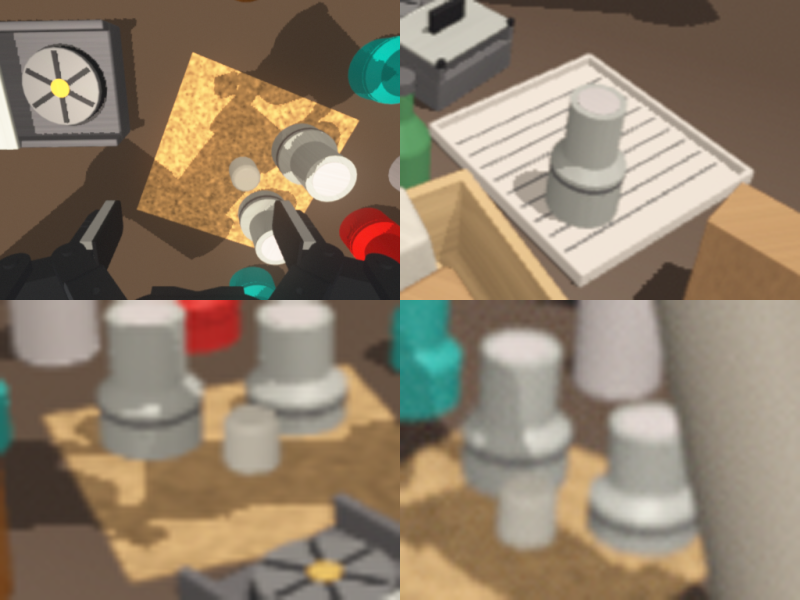

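The wrist quadrant shows c's top at (331,178), as predicted, with d at (270,246) and the salt pot at (245,174). The top-right quadrant shows a standing upright inside the tray. Go for c.

>>> play_rows(increments=[-1.5, 4, 2, 0, 0, 0, -2.8, 8, 4, 0, 0, 0, -4.2, 12, 6, 0, 0, 0, -5.3, 15.5, 8, 0, 0, 0, -5.3, 15.8, 9, 0, 0, 0, -5.3, 15.8, 9, 0, 0, 0, -5.3, 15.8, 12, 0, 0, 0, -5.3, 15.8, 15, 0, 0, 0, -5.3, 15.8, 17.5, 0, 0, 0, -5.3, 15.8, 18.6, 0, 0, 0, -5.3, 15.8, 18.6, 0, 0, 0, -5.3, 15.8, 18.6, 0, 0, 0])

```text
time_s: 18.65
eef_pos: [0.537, -0.3858, 0.0681]
ee_rot: [3.125, 0.307, 0.003]
wrist_force: [1.5, 0.5, 0.2]
gripper_width: 0.0854
grip_force: 0.0
```

```bash
python3 - <<'E'
from h import *
to((.534,-.387,.066))
E
```

```text
t 18.65 tcp [ 0.537  -0.3858  0.0681] w 0.0854 delta cm [-0.31  0.06  0.21] yaw y -1.375
```

>>> play_rows(increments=[-0.2, 0, 0.1, 0, 0, 0, -0.2, 0, 0.1, 0, 0, 0, -0.2, 0, 0.1, 0, 0, 0, -0.2, 0, 0.1, 0, 0, 0, -0.2, 0, 0.1, 0, 0, 0, -0.2, 0, 0.1, 0, 0, 0, -0.2, 0, 0.1, 0, 0, 0, -0.2, 0, 0.1, 0, 0, 0], claw=-1)

```text
time_s: 19.45
eef_pos: [0.5345, -0.3873, 0.0671]
ee_rot: [3.125, 0.305, 0.003]
wrist_force: [-0.1, -0.6, 7.6]
gripper_width: 0.0588
grip_force: 86.0
```

>>> play_rows(increments=[0, 0, -2, 0, 0, 0, 0, 0, -5, 0, 0, 0, 0, 0, -9, 0, 0, 0, 0, 0, -12, 0, 0, 0, 0, 0, -12, 0, 0, 0])

```text
time_s: 19.95
eef_pos: [0.5354, -0.388, 0.1907]
ee_rot: [3.12, 0.305, 0.01]
wrist_force: [0.1, -0.4, -2.5]
gripper_width: 0.0587
grip_force: 86.4
```

```bash
python3 - <<'E'
from h import *
to((.572,-.050,.15))
E
```

```text
t 19.95 tcp [ 0.5354 -0.388   0.1907] w 0.0587 delta cm [ 10.11 -32.49   3.88] yaw y -1.376
```

>>> play_rows(increments=[1.2, -4, 0, 0, 0, 0, 2.4, -8, 0, 0, 0, 0, 3.7, -12, 0, 0, 0, 0, 5, -16, 0, 0, 0, 0, 6.2, -20, 0, 0, 0, 0, 7.5, -24, 0, 0, 0, 0, 8.7, -28, 0, 0, 0, 0, 9.6, -31, 0, 0, 0, 0, 10.1, -32.5, 0, 0, 0, 0, 10.1, -32.5, 0, 0, 0, 0, 10.1, -32.5, 1.5, 0, 0, 0, 10.1, -32.5, 3, 0, 0, 0, 10.1, -32.5, 4.4, 0, 0, 0, 10.1, -32.5, 4.4, 0, 0, 0, 10.1, -32.5, 4.4, 0, 0, 0])

```text
time_s: 21.45
eef_pos: [0.5698, -0.0492, 0.1411]
ee_rot: [3.127, 0.304, -0.001]
wrist_force: [-0.2, 0.6, -2.7]
gripper_width: 0.0588
grip_force: 86.9
```

```bash
python3 - <<'E'
from h import *
import pickle
to((.572,-.050,.121))
a={n:shot(n) for n in('scene','side')};pickle.dump(a,open('c8.pkl','wb'))
f=lambda n,x,y,w,h:cv2.resize(a[n]['image'][y:y+h,x:x+w,::-1],(400,400),interpolation=cv2.INTER_CUBIC)
cv2.imwrite('pics/c8.png',np.hstack([f('scene',180,130,120,120),f('side',200,120,120,120)]))
E
```

```text
t 21.45 tcp [ 0.5698 -0.0492  0.1411] w 0.0588 delta cm [0.2  0.12 2.01] yaw y -1.377
```

View pics/c8.png

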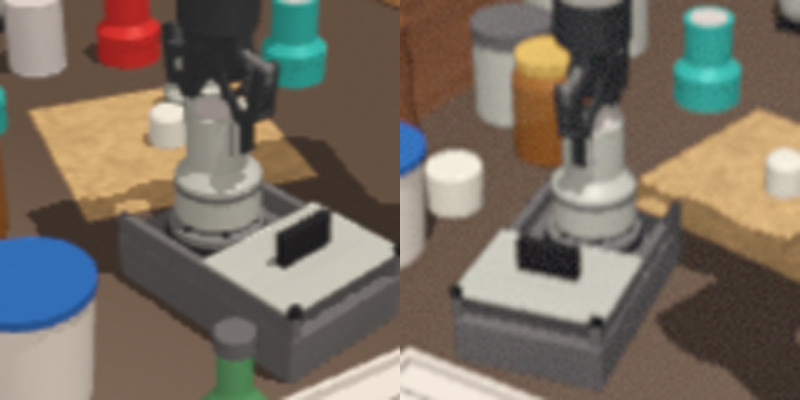

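The crop shows c upright and centred just over the pad. Press gradually.

>>> play_rows(increments=[0.2, 0, 0.5, 0, 0, 0, 0.2, 0, 1, 0, 0, 0, 0.2, 0, 1.5, 0, 0, 0, 0.2, 0, 1.9, 0, 0, 0, 0.2, 0, 2.2, 0, 0, 0, 0.2, 0, 2.2, 0, 0, 0])

```text
time_s: 22.15
eef_pos: [0.5729, -0.0479, 0.1213]
ee_rot: [3.125, 0.306, 0.005]
wrist_force: [-2.4, 0.1, 10.9]
gripper_width: 0.0585
grip_force: 88.7
```

>>> play_rows(increments=[0, 0, 0.3, 0, 0, 0, 0, 0, 0.4, 0, 0, 0, 0, 0, 0.4, 0, 0, 0])

```text
time_s: 22.45
eef_pos: [0.5734, -0.0478, 0.1209]
ee_rot: [3.125, 0.306, 0.01]
wrist_force: [-8.9, 1.0, 35.0]
gripper_width: 0.0583
grip_force: 90.8
```

>>> play_rows(increments=[0, 0, 0, 0, 0, 0, 0, 0, 0, 0, 0, 0, 0, 0, 0, 0, 0, 0, 0, 0, 0, 0, 0, 0, 0, 0, 0, 0, 0, 0, 0, 0, 0, 0, 0, 0, 0, 0, 0, 0, 0, 0, 0, 0, 0, 0, 0, 0, 0, 0, 0, 0, 0, 0, 0, 0, 0, 0, 0, 0, 0, 0, 0, 0, 0, 0, 0, 0, 0, 0, 0, 0])

```text
time_s: 23.65
eef_pos: [0.5733, -0.0478, 0.1209]
ee_rot: [3.125, 0.306, 0.01]
wrist_force: [-9.7, 2.1, 34.6]
gripper_width: 0.0585
grip_force: 90.8
```

```bash
python3 - <<'E'
from h import *
to((.455,.36,.215))
E
```

```text
t 23.65 tcp [ 0.5733 -0.0478  0.1209] w 0.0585 delta cm [ -3.64 -42.27  -9.54] yaw y -1.376
```

>>> play_rows(increments=[0, 0, -1, 0, 0, 0, 0, 0, -3, 0, 0, 0, 0, 0, -6, 0, 0, 0, 0, 0, -9.5, 0, 0, 0, -0.3, -2, -10, 0, 0, 0, -0.6, -5, -10, 0, 0, 0, -1, -9, -10, 0, 0, 0, -1.4, -13, -10, 0, 0, 0, -1.8, -17, -10, 0, 0, 0, -2.2, -21, -10, 0, 0, 0, -2.6, -25, -10, 0, 0, 0, -3, -29, -10, 0, 0, 0, -3.3, -33, -10, 0, 0, 0, -3.6, -37, -10, 0, 0, 0, -3.6, -40.5, -10, 0, 0, 0, -3.6, -42.3, -10, 0, 0, 0, -3.6, -42.3, -10, 0, 0, 0, -3.6, -42.3, -10, 0, 0, 0])

```text
time_s: 25.45
eef_pos: [0.4547, 0.3598, 0.2148]
ee_rot: [3.125, 0.306, -0.001]
wrist_force: [0.9, -0.1, -2.0]
gripper_width: 0.0585
grip_force: 87.2
```

```bash
python3 - <<'E'
from h import *
import pickle
to((.455,.36,.078))
a={n:shot(n) for n in('scene','side')};pickle.dump(a,open('c9.pkl','wb'))
f=lambda n,x,y,w,h:cv2.resize(a[n]['image'][y:y+h,x:x+w,::-1],(400,400),interpolation=cv2.INTER_CUBIC)
cv2.imwrite('pics/c9.png',np.hstack([f('scene',250,160,170,170),f('side',130,140,170,170)]))
E
```

```text
t 25.45 tcp [0.4547 0.3598 0.2148] w 0.0585 delta cm [ 0.04 -0.03 13.68] yaw y -1.376
```

View pics/c9.png

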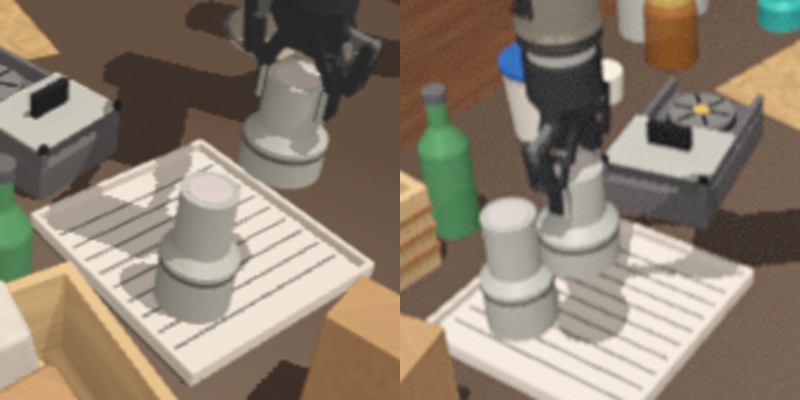

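c is held upright, clear of a, over its place in the tray. Lower and release.

>>> play_rows(increments=[0, 0, 3, 0, 0, 0, 0, 0, 7, 0, 0, 0, 0, 0, 11, 0, 0, 0, 0, 0, 12.8, 0, 0, 0, 0, 0, 13.4, 0, 0, 0, 0, 0, 13.7, 0, 0, 0, 0, 0, 14, 0, 0, 0, 0, 0, 14.2, 0, 0, 0, 0, 0, 14.2, 0, 0, 0])

```text
time_s: 26.45
eef_pos: [0.4551, 0.3605, 0.074]
ee_rot: [-3.126, -0.305, -0.002]
wrist_force: [0.1, -0.3, -2.3]
gripper_width: 0.0588
grip_force: 87.2
```

>>> play_rows(increments=[0, 0, 0.2, 0, 0, 0, 0, 0, 0.3, 0, 0, 0, 0, 0, 0.3, 0, 0, 0])

```text
time_s: 26.75
eef_pos: [0.4554, 0.3608, 0.0731]
ee_rot: [-3.126, -0.306, -0.005]
wrist_force: [-4.0, -2.2, 13.9]
gripper_width: 0.0588
grip_force: 88.9
```

>>> play_rows(increments=[0, 0, 0, 0, 0, 0, 0, 0, 0, 0, 0, 0, 0, 0, 0, 0, 0, 0, 0, 0, 0, 0, 0, 0, 0, 0, 0, 0, 0, 0], claw=1)

```text
time_s: 27.25
eef_pos: [0.4547, 0.3603, 0.0701]
ee_rot: [3.127, 0.305, -0.0]
wrist_force: [0.0, 0.3, -0.3]
gripper_width: 0.0854
grip_force: 0.0
```

>>> play_rows(increments=[0, 0, -3, 0, 0, 0, 0, 0, -7, 0, 0, 0, 0, 0, -11, 0, 0, 0, 0, 2, -14, 0, 0, 0, 0, 6, -17, 0, 0, 0, 0, 10, -17, 0, 0, 0, 0, 14, -17, 0, 0, 0, 0, 18, -17, 0, 0, 0, 0, 22, -17, 0, 0, 0, 0, 26, -17, 0, 0, 0, 0, 30, -17, 0, 0, 0, -1, 34, -17, 0, 0, 0, -2, 38, -17, 0, 0, 0, -3, 42, -17, 0, 0, 0, -4, 46, -17, 0, 0, 0, -5, 50, -17, 0, 0, 0, -6, 54, -17, 0, 0, 0, -6, 54, -17, 0, 0, 0, -6, 54, -17, 0, 0, 0])

```text
time_s: 29.15
eef_pos: [0.5001, -0.1817, 0.24]
ee_rot: [-3.126, -0.302, 0.001]
wrist_force: [-0.3, 0.6, 0.0]
gripper_width: 0.0852
grip_force: 0.0
```

```bash
python3 - <<'E'
from h import *
import pickle
to((.416,-.356,.055))
a={n:shot(n) for n in('wrist','scene','side')};pickle.dump(a,open('c10.pkl','wb'))
A=a['wrist']['image'][140:,140:420][:,:,::-1];A=cv2.resize(A,(400,349))[:300]
B=cv2.resize(a['scene']['image'][135:195,190:270],(400,300),interpolation=cv2.INTER_CUBIC)[:,:,::-1]
C=cv2.resize(a['side']['image'][130:190,290:370],(400,300),interpolation=cv2.INTER_CUBIC)[:,:,::-1]
D=cv2.resize(a['scene']['image'][195:330,250:430],(400,300),interpolation=cv2.INTER_CUBIC)[:,:,::-1]
cv2.imwrite('pics/c10.png',np.vstack([np.hstack([A,D]),np.hstack([B,C])]))
c0=pickle.load(open('c0.pkl','rb'))
# shift of d's patch between first view and now
for n in('scene','side'):
    u,v=proj(c0[n],np.array([.416,-.356,.05])).round().astype(int)
    t=c0[n]['image'][v-14:v+16,u-13:u+13]; s=a[n]['image'][v-40:v+40,u-45:u+45]
    r=cv2.matchTemplate(s,t,cv2.TM_CCOEFF_NORMED);_,m,_,l=cv2.minMaxLoc(r);print(n,m,l[0]-32,l[1]-26)
for n,p in dict(d=(.416,-.356,.09)).items():
    print(n,proj(a['wrist'],np.array(p)).round(0))
E
```

```text
t 29.15 tcp [ 0.5001 -0.1817  0.24  ] w 0.0852 delta cm [-11.58  15.51  18.49] yaw y -1.378
scene 0.9410363435745239 0 0
side 0.9853589534759521 0 0
d [406. 282.]
```

d has not moved: the template shift is 0 in both views. Check d's top in the wrist image and where the turquoise lookalike next to it stands.

```bash
python3 - <<'E'
from h import *
import pickle
a=pickle.load(open('c10.pkl','rb'))
q=lambda x,y:((x+.5)/1.5625-.5,(y+.5)/1.5625-.5)
print('tq2',onz(a['scene'],*q(420,203),.108))
w=a['wrist'];im=w['image'].astype(int)
hsv=cv2.cvtColor(w['image'],cv2.COLOR_RGB2HSV)
m=((hsv[...,1]<40)&(hsv[...,2]>190)).astype('uint8')
n,l,st,ce=cv2.connectedComponentsWithStats(m)
for i in range(1,n):
    if st[i,4]>150: print(st[i],ce[i].round(1),onz(w,*ce[i],.09)[:2].round(4))
tm=((hsv[...,0]>75)&(hsv[...,0]<100)&(hsv[...,1]>120)).astype('uint8')
n,l,st,ce=cv2.connectedComponentsWithStats(tm)
for i in range(1,n):
    if st[i,4]>150: print('tq',st[i],ce[i].round(1),onz(w,*ce[i],.05)[:2].round(4))
E
```

```text
tq2 [ 0.26243627 -0.36912453  0.108     ]
[   0    0   58  146 6285] [22.  80.8] [0.5399 0.0188]
[121  26  29  20 244] [131.4  35.5] [ 0.5912 -0.067 ]
[  81   35   90   76 2939] [134.4  78.9] [ 0.559  -0.0719]
[ 72  49  33  32 522] [87.8 63.4] [ 0.5637 -0.0339]
[354 223  52  33 706] [375.6 237.7] [ 0.458  -0.3107]
[ 390  259   52   49 1670] [418.1 280.4] [ 0.4205 -0.3671]
tq [ 331  321   39   62 1446] [348.5 348.5] [ 0.2889 -0.3441]
```

The wrist shows d's top with its centre at about (416,283), which gives (0.418,-0.365). The fixed cameras gave -0.356, so I take -0.362; the fingers will centre it. The turquoise one is 150 mm away and clear.

>>> play_rows(increments=[-2.7, 3.8, 2, 0, 0, 0, -5.4, 7.5, 4, 0, 0, 0, -8, 11.2, 6, 0, 0, 0, -10.5, 14.5, 8, 0, 0, 0, -11.5, 16.1, 9.5, 0, 0, 0, -11.5, 16.1, 9.5, 0, 0, 0, -11.5, 16.1, 12.5, 0, 0, 0, -11.5, 16.1, 15, 0, 0, 0, -11.5, 16.1, 17.2, 0, 0, 0, -11.5, 16.1, 18.4, 0, 0, 0, -11.5, 16.1, 18.6, 0, 0, 0, -11.5, 16.1, 18.6, 0, 0, 0])

```text
time_s: 30.5
eef_pos: [0.4196, -0.3609, 0.0551]
ee_rot: [3.126, 0.307, 0.001]
wrist_force: [-0.3, -0.3, 0.2]
gripper_width: 0.0855
grip_force: 0.0
```

>>> play_rows(increments=[0, 0, 0, 0, 0, 0, 0, 0, 0, 0, 0, 0, 0, 0, 0, 0, 0, 0, 0, 0, 0, 0, 0, 0, 0, 0, 0, 0, 0, 0, 0, 0, 0, 0, 0, 0, 0, 0, 0, 0, 0, 0, 0, 0, 0, 0, 0, 0], claw=-1)

```text
time_s: 31.3
eef_pos: [0.4194, -0.3618, 0.0559]
ee_rot: [3.125, 0.305, 0.003]
wrist_force: [0.6, 1.4, 5.5]
gripper_width: 0.0585
grip_force: 85.3
```

>>> play_rows(increments=[0, 0, -2, 0, 0, 0, 0, 0, -5, 0, 0, 0, 0, 0, -9, 0, 0, 0, 0, 0, -12.5, 0, 0, 0, 0, 0, -12.5, 0, 0, 0])

```text
time_s: 31.8
eef_pos: [0.4205, -0.3634, 0.1849]
ee_rot: [3.118, 0.305, 0.01]
wrist_force: [1.2, -1.3, -1.7]
gripper_width: 0.0584
grip_force: 86.1
```

```bash
python3 - <<'E'
from h import *
to((.572,-.050,.13))
E
```

```text
t 31.8 tcp [ 0.4205 -0.3634  0.1849] w 0.0584 delta cm [ 20.89 -27.86   5.35] yaw y -1.376
```

>>> play_rows(increments=[2.4, -3.2, 0, 0, 0, 0, 4.8, -6.4, 0, 0, 0, 0, 7.2, -9.6, 0, 0, 0, 0, 9.6, -12.8, 0, 0, 0, 0, 12, -16, 0, 0, 0, 0, 14.4, -19.2, 0, 0, 0, 0, 16.8, -22.4, 0, 0, 0, 0, 19.2, -25.6, 0, 0, 0, 0, 20.6, -27.5, 0, 0, 0, 0, 20.9, -27.9, 0, 0, 0, 0, 20.9, -27.9, 0, 0, 0, 0, 20.9, -27.9, 1.5, 0, 0, 0, 20.9, -27.9, 3, 0, 0, 0, 20.9, -27.9, 4.5, 0, 0, 0, 20.9, -27.9, 4.5, 0, 0, 0, 20.9, -27.9, 4.5, 0, 0, 0])

```text
time_s: 33.4
eef_pos: [0.5694, -0.0482, 0.1344]
ee_rot: [3.127, 0.303, -0.001]
wrist_force: [-0.2, -0.5, -1.5]
gripper_width: 0.0583
grip_force: 86.3
```

```bash
python3 - <<'E'
from h import *
import pickle
to((.572,-.050,.110))
a={n:shot(n) for n in('scene','side')};pickle.dump(a,open('c11.pkl','wb'))
c8=pickle.load(open('c8.pkl','rb'))
# expected vs seen: match the bottom band of tumbler c (hover, mouth .074) with d now (mouth ~.077)
for n in('scene','side'):
    u,v=proj(c8[n],np.array([.570,-.049,.10])).round().astype(int)
    t=c8[n]['image'][v-6:v+10,u-17:u+17]; s=a[n]['image'][v-26:v+30,u-37:u+37]
    r=cv2.matchTemplate(s,t,cv2.TM_CCOEFF_NORMED);_,m,_,l=cv2.minMaxLoc(r);print(n,m,l[0]-20,l[1]-20)
E
```

```text
t 33.4 tcp [ 0.5694 -0.0482  0.1344] w 0.0583 delta cm [0.22 0.22 2.44] yaw y -1.377
scene 0.9118914604187012 2 1
side 0.8826348781585693 2 2
```

The image match suggests d sits about 5 mm towards -x in the grip. Correct by 0.7 cm along tool x, then press.

>>> play_rows(increments=[0.3, 0.1, 0, 0, 0, 0, 0.7, 0.2, 0, 0, 0, 0, 0.7, 0.2, 0.5, 0, 0, 0, 0.7, 0.2, 1, 0, 0, 0, 0.7, 0.2, 1.5, 0, 0, 0, 0.7, 0.2, 2, 0, 0, 0, 0.7, 0.2, 2.4, 0, 0, 0, 0.7, 0.2, 2.6, 0, 0, 0, 0.7, 0.2, 2.6, 0, 0, 0])

```text
time_s: 34.4
eef_pos: [0.5771, -0.0476, 0.1099]
ee_rot: [3.126, 0.306, 0.002]
wrist_force: [-4.5, 2.0, 12.4]
gripper_width: 0.058
grip_force: 88.0
```

>>> play_rows(increments=[0, 0, 0.3, 0, 0, 0, 0, 0, 0.4, 0, 0, 0, 0, 0, 0.4, 0, 0, 0, 0, 0, 0.4, 0, 0, 0, 0, 0, 0.4, 0, 0, 0, 0, 0, 0.4, 0, 0, 0, 0, 0, 0.4, 0, 0, 0, 0, 0, 0.4, 0, 0, 0, 0, 0, 0.4, 0, 0, 0, 0, 0, 0.4, 0, 0, 0, 0, 0, 0.4, 0, 0, 0, 0, 0, 0.4, 0, 0, 0, 0, 0, 0.4, 0, 0, 0, 0, 0, 0.4, 0, 0, 0])

```text
time_s: 35.8
eef_pos: [0.5775, -0.0475, 0.1097]
ee_rot: [3.125, 0.306, 0.006]
wrist_force: [-13.7, 4.1, 37.4]
gripper_width: 0.0583
grip_force: 90.6
```

```bash
python3 - <<'E'
from h import *
import pickle
to((.51,.25,.205))
a={n:shot(n) for n in('scene','side')};pickle.dump(a,open('c12.pkl','wb'))
f=lambda n,x,y,w,h:cv2.resize(a[n]['image'][y:y+h,x:x+w,::-1],(400,300),interpolation=cv2.INTER_CUBIC)
cv2.imwrite('pics/c12.png',np.vstack([np.hstack([f('scene',190,140,100,75),f('side',200,130,100,75)]),np.hstack([f('scene',210,180,200,150),f('side',120,140,200,150)])]))
E
```

```text
t 35.8 tcp [ 0.5775 -0.0475  0.1097] w 0.0583 delta cm [ -0.81 -30.48  -9.59] yaw y -1.376
```

View pics/c12.png

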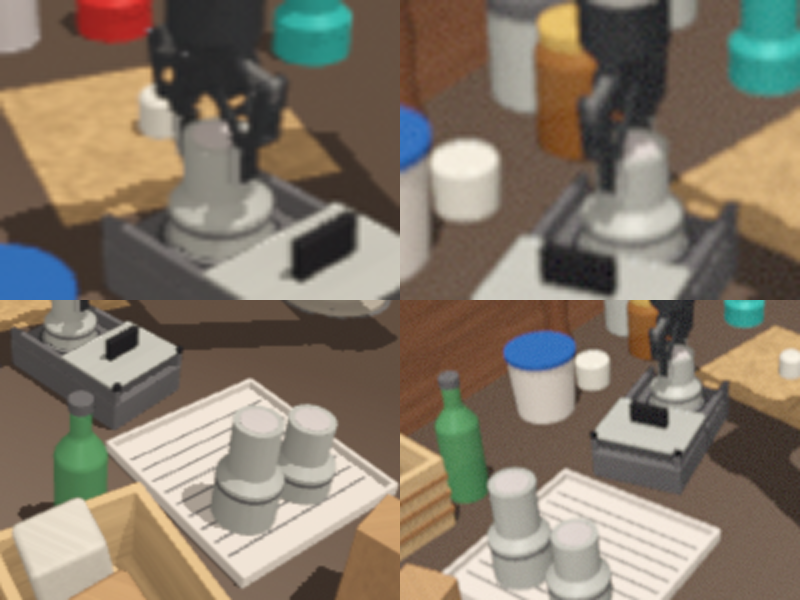

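d is fully down (37 N against the stop), upright and centred on the pad; a and c stand in the tray at lower left. Carry d to the tray.

>>> play_rows(increments=[0, 0, -1, 0, 0, 0, 0, 0, -3, 0, 0, 0, 0, 0, -6, 0, 0, 0, 0, 0, -9.5, 0, 0, 0, 0, -2, -10.5, 0, 0, 0, -0.1, -5, -10.5, 0, 0, 0, -0.2, -9, -10.5, 0, 0, 0, -0.4, -13, -10.5, 0, 0, 0, -0.5, -17, -10.5, 0, 0, 0, -0.6, -21, -10.5, 0, 0, 0, -0.8, -25, -10.5, 0, 0, 0, -0.8, -28.5, -10.5, 0, 0, 0, -0.8, -30, -10.5, 0, 0, 0, -0.8, -30, -10.5, 0, 0, 0, -0.8, -30, -10.5, 0, 0, 0])

```text
time_s: 37.4
eef_pos: [0.5112, 0.2444, 0.2089]
ee_rot: [3.126, 0.306, -0.001]
wrist_force: [-0.0, 0.0, -1.1]
gripper_width: 0.0585
grip_force: 86.4
```

```bash
python3 - <<'E'
from h import *
to((.51,.247,.063))
E
```

```text
t 37.4 tcp [0.5112 0.2444 0.2089] w 0.0585 delta cm [-0.06 -0.29 14.59] yaw y -1.376
```

>>> play_rows(increments=[0, -0.2, 3, 0, 0, 0, 0, -0.2, 7, 0, 0, 0, 0, -0.2, 11, 0, 0, 0, 0, -0.2, 13, 0, 0, 0, 0, -0.2, 14, 0, 0, 0, 0, -0.2, 14.4, 0, 0, 0, 0, -0.2, 14.7, 0, 0, 0, 0, -0.2, 14.7, 0, 0, 0])

```text
time_s: 38.2
eef_pos: [0.5115, 0.2469, 0.0632]
ee_rot: [-3.126, -0.305, -0.003]
wrist_force: [0.3, -0.2, -1.5]
gripper_width: 0.0582
grip_force: 86.3
```

>>> play_rows(increments=[0, 0, 0.1, 0, 0, 0, 0, 0, 0.2, 0, 0, 0, 0, 0, 0.2, 0, 0, 0])

```text
time_s: 38.5
eef_pos: [0.5114, 0.2473, 0.0619]
ee_rot: [-3.126, -0.306, -0.004]
wrist_force: [-1.7, -1.5, 4.9]
gripper_width: 0.0581
grip_force: 87.2
```

>>> play_rows(increments=[0, 0, 0, 0, 0, 0, 0, 0, 0, 0, 0, 0, 0, 0, 0, 0, 0, 0, 0, 0, 0, 0, 0, 0, 0, 0, 0, 0, 0, 0], claw=1)

```text
time_s: 39.0
eef_pos: [0.5107, 0.247, 0.0602]
ee_rot: [3.127, 0.306, -0.0]
wrist_force: [0.2, -0.8, 0.3]
gripper_width: 0.0852
grip_force: 0.0
```

>>> play_rows(increments=[0, 0, -3, 0, 0, 0, 0, 0, -7, 0, 0, 0, 0, 0, -11, 0, 0, 0, 0, 3, -14, 0, 0, 0, 0, 7, -14, 0, 0, 0, 0.1, 11, -14, 0, 0, 0, 0.1, 15, -14, 0, 0, 0, 0.1, 18, -14, 0, 0, 0, 0.1, 18.5, -14, 0, 0, 0, 0.1, 18.5, -14, 0, 0, 0, 0.1, 18.5, -14, 0, 0, 0])

```text
time_s: 40.1
eef_pos: [0.5473, 0.0666, 0.2002]
ee_rot: [-3.126, -0.306, 0.0]
wrist_force: [0.2, 1.0, 0.3]
gripper_width: 0.0854
grip_force: 0.0
```

```bash
python3 - <<'E'
from h import *
import pickle
to((.548,.066,.087))
a={n:shot(n) for n in('scene','side','wrist')};pickle.dump(a,open('c13.pkl','wb'))
b=pickle.load(open('c12.pkl','rb'))
for n in('scene','side'):   # has the cover (grip) stayed? have a and c stayed?
  for k,p,h in(('grip',(.548,.068,.095),9),('a',(.555,.36,.1),16),('c',(.455,.36,.07),14)):
    u,v=proj(b[n],np.array(p)).round().astype(int)
    t=b[n]['image'][v-h:v+h,u-h:u+h]; s=a[n]['image'][v-h-15:v+h+15,u-h-15:u+h+15]
    r=cv2.matchTemplate(s,t,cv2.TM_CCOEFF_NORMED);_,m,_,l=cv2.minMaxLoc(r);print(n,k,round(m,2),l[0]-15,l[1]-15)
# bright tops in the tray, scene: centroid of light faces at predicted tops
for n in('scene','side'):
  print(n,{k:proj(a[n],np.array(p)).round(1).tolist() for k,p in(('a',(.555,.36,.156)),('c',(.455,.36,.116)),('d',(.506,.247,.096)))})
E
```

```text
t 40.1 tcp [0.5473 0.0666 0.2002] w 0.0854 delta cm [ 0.06  0.08 11.32] yaw y -1.376
scene grip 0.99 0 0
scene a 0.84 0 0
scene c 1.0 0 0
side grip 0.95 0 0
side a 1.0 0 0
side c 0.86 0 0
scene {'a': [338.8, 239.1], 'c': [365.7, 238.1], 'd': [320.3, 227.4]}
side {'a': [175.6, 231.2], 'c': [207.3, 256.8], 'd': [219.0, 232.5]}
```

Everything stayed put. Grip the cover and slide it shut (12 cm along tool +y).

>>> play_rows(increments=[0, 0.1, 4, 0, 0, 0, 0, 0.1, 8, 0, 0, 0, 0, 0.1, 10.5, 0, 0, 0, 0, 0.1, 11.2, 0, 0, 0, 0, 0.1, 11.2, 0, 0, 0])

```text
time_s: 40.75
eef_pos: [0.5473, 0.0654, 0.0878]
ee_rot: [-3.126, -0.307, 0.002]
wrist_force: [0.9, 0.6, 0.3]
gripper_width: 0.0853
grip_force: 0.0
```

>>> play_rows(increments=[0, 0, 0, 0, 0, 0, 0, 0, 0, 0, 0, 0, 0, 0, 0, 0, 0, 0, 0, 0, 0, 0, 0, 0, 0, 0, 0, 0, 0, 0, 0, 0, 0, 0, 0, 0, 0, 0, 0, 0, 0, 0, 0, 0, 0, 0, 0, 0, 0, 0, 0, 0, 0, 0], claw=-1, force=60)

```text
time_s: 41.65
eef_pos: [0.5479, 0.0648, 0.089]
ee_rot: [3.126, 0.307, 0.001]
wrist_force: [-1.6, -0.2, 6.0]
gripper_width: 0.0128
grip_force: 59.1
```

>>> play_rows(increments=[0, 1, -0.1, 0, 0, 0, 0, 2.5, -0.1, 0, 0, 0, 0, 4, -0.1, 0, 0, 0, 0, 5.5, -0.1, 0, 0, 0, 0, 7, -0.1, 0, 0, 0, 0, 8.5, -0.1, 0, 0, 0, 0, 10, -0.1, 0, 0, 0, 0, 11, -0.1, 0, 0, 0, 0, 11.4, -0.1, 0, 0, 0, 0, 11.4, -0.1, 0, 0, 0])

```text
time_s: 42.65
eef_pos: [0.5721, -0.0485, 0.0891]
ee_rot: [3.126, 0.305, 0.007]
wrist_force: [8.9, 0.6, -7.7]
gripper_width: 0.0127
grip_force: 59.1
```

>>> play_rows(increments=[0, 0.3, 0, 0, 0, 0, 0, 0.6, 0, 0, 0, 0, 0, 0.8, 0, 0, 0, 0, 0, 0.8, 0, 0, 0, 0])

```text
time_s: 43.05
eef_pos: [0.5727, -0.0517, 0.0891]
ee_rot: [-3.121, -0.305, -0.005]
wrist_force: [8.1, 17.9, -3.7]
gripper_width: 0.0128
grip_force: 59.8
```

The cover is against its shut stop: 119 mm travelled and 18 N. Release, lift clear and check numerically.

>>> play_rows(increments=[0, -0.3, 0, 0, 0, 0, 0, -0.3, 0, 0, 0, 0, 0, -0.3, 0, 0, 0, 0, 0, -0.3, 0, 0, 0, 0, 0, -0.3, 0, 0, 0, 0], claw=1)

```text
time_s: 43.55
eef_pos: [0.5707, -0.0525, 0.0894]
ee_rot: [3.127, 0.304, 0.0]
wrist_force: [-0.4, 0.4, 0.9]
gripper_width: 0.0833
grip_force: 0.0
```

>>> play_rows(increments=[0, -0.3, -4, 0, 0, 0, 0, -0.3, -8, 0, 0, 0, 0, -0.3, -12, 0, 0, 0, 0, -0.3, -14, 0, 0, 0, 0, -0.3, -14, 0, 0, 0, 0, -0.3, -14, 0, 0, 0, 0, -0.3, -14, 0, 0, 0, 0, -0.3, -14, 0, 0, 0])

```text
time_s: 44.35
eef_pos: [0.5695, -0.049, 0.2278]
ee_rot: [-3.126, -0.305, 0.004]
wrist_force: [-0.1, -0.3, 0.6]
gripper_width: 0.0852
grip_force: 0.0
```

```bash
python3 - <<'E'
from h import *
import pickle
to((0.5713,-.0517,.23))
a={n:shot(n) for n in('scene','side','wrist')};pickle.dump(a,open('c14.pkl','wb'))
w=a['wrist'];hsv=cv2.cvtColor(w['image'],cv2.COLOR_RGB2HSV)
# dark grip blob
m=(hsv[...,2]<45).astype('uint8');m[250:]=0
n,l,st,ce=cv2.connectedComponentsWithStats(m)
for i in range(1,n):
    if st[i,4]>300: print('dark',st[i],ce[i].round(1))
th=.197;X=np.array([np.cos(th),np.sin(th),0]);Y=np.array([-np.sin(th),np.cos(th),0])
for o in(0,.01):
    C=np.array([.5713,-.0517,0])+o*Y
    P=np.array([proj(w,C+[0,0,z]+sx*.032*X+sy*.007*Y) for z in(.0785,.1135) for sx in(-1,1) for sy in(-1,1)])
    print('open mm',o*1e3,P.min(0).round(),P.max(0).round())
# tumblers in tray: patch stability and light tops
b=pickle.load(open('c13.pkl','rb'))
for n in('scene','side'):
  for k,p,h in(('a',(.555,.36,.1),16),('c',(.455,.36,.07),12),('d',(.506,.247,.06),12)):
    u,v=proj(b[n],np.array(p)).round().astype(int)
    t=b[n]['image'][v-h:v+h,u-h:u+h]; s=a[n]['image'][v-h-15:v+h+15,u-h-15:u+h+15]
    r=cv2.matchTemplate(s,t,cv2.TM_CCOEFF_NORMED);_,mm,_,ll=cv2.minMaxLoc(r);print(n,k,round(mm,2),ll[0]-15,ll[1]-15)
c0=pickle.load(open('c0.pkl','rb'))
for n in('scene','side'):
  d=cv2.absdiff(c0[n]['image'],a[n]['image']).max(2)
  for k,p in dict(tub=(.80,.026,.06),oil=(.748,.273,.1),jar=(.757,-.242,.06),salt=(.483,-.306,.02)).items():
    u,v=proj(a[n],np.array(p)).round().astype(int);h=10
    t=c0[n]['image'][v-h:v+h,u-h:u+h]; s=a[n]['image'][v-h-10:v+h+10,u-h-10:u+h+10]
    r=cv2.matchTemplate(s,t,cv2.TM_CCOEFF_NORMED);_,mm,_,ll=cv2.minMaxLoc(r);print(n,k,round(mm,2),ll[0]-10,ll[1]-10)
E
```

```text
t 44.35 tcp [ 0.5695 -0.049   0.2278] w 0.0852 delta cm [ 0.12  0.3  -0.22] yaw y -1.376
open mm 0.0 [246. 134.] [265. 219.]
open mm 10.0 [233. 134.] [252. 219.]
scene a 1.0 0 0
scene c 1.0 0 0
scene d 1.0 0 0
side a 1.0 0 0
side c 1.0 0 0
side d 1.0 0 0
scene tub 1.0 0 0
scene oil 1.0 0 0
scene jar 1.0 0 0
scene salt 0.51 0 0
side tub 1.0 0 0
side oil 0.98 0 0
side jar 0.78 2 0
side salt 0.89 0 0
```

```bash
python3 - <<'E'
from h import *
import pickle
a=pickle.load(open('c14.pkl','rb'))
w=a['wrist'];g=w['image'][90:240,150:370].max(2)
for row in(60,75,90,105): # rows 150..195: dark run = the grip
    r=np.where(g[row]<80)[0]+150; print(row+90,r.min() if len(r) else None,r.max() if len(r) else None,len(r),g[row].min())
for n in('scene','side'):
    im=a[n]['image']; hsv=cv2.cvtColor(im,cv2.COLOR_RGB2HSV)
    for k,p in(('a',(.555,.36,.156)),('c',(.455,.36,.116)),('d',(.506,.247,.096))):
        # correlate with a synthetic light ellipse (the top face)
        p=np.array(p);best=None
        G=im.max(2).astype(float)
        for dx in range(-14,15,2):
          for dy in range(-14,15,2):
            q=p+[dx/1e3,dy/1e3,0]
            f=lambda rr:np.mean([G[tuple(proj(a[n],q+[rr*np.cos(t),rr*np.sin(t),0]).round().astype(int)[::-1])] for t in np.linspace(0,6.28,24)])
            s=f(.022)-f(.036)
            if best is None or s>best[0]: best=(round(s,1),dx,dy)
        print(n,k,best)
E
```

```text
150 248 348 46 50
165 249 358 56 51
180 249 366 66 56
195 250 358 57 56
scene a (np.float64(46.8), 2, 8)
scene c (np.float64(76.8), 0, 4)
scene d (np.float64(54.9), 2, 0)
side a (np.float64(94.5), 0, -2)
side c (np.float64(35.9), -4, 0)
side d (np.float64(61.2), -2, -6)
```

The grip's near edge is at column 249, against a predicted 246 for shut and 233 for 10 mm open, so the cover is shut. All three tumbler tops stand where they were placed. Hand in.

```bash
python3 -c "
from plant import *
print(job_done())"
```

```text
the job is handed in; nothing more can be done
None
```

I handed the job in at about 44 s: tumblers a, c and d (b was absent) were each pressed fully down on the pad for over a second and stand mouth down in the tray, the cover is shut and nothing else was touched; the hand-in returned no verdict.

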